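Open the specimen jar in the one-handed holder

TASK

Stand the white jar with the orange cap down into the empty square pocket of the green holder, so that it cannot turn, and unscrew its tight cap there, anticlockwise, until the thread lets go. Lift the cap straight off and finish while still holding it in the gripper, level and clear of the jar, a finger's width or so above the open mouth, with the jar left fully down in its pocket. Leave the blue-capped jar and everything else on the table where it is.

Things in the scene. Friction and masses are not known exactly. Their poses are not given: they have to be found in the camera images.
- jar_mid (a point): White square jar, 64 x 64 mm body with upright flat sides to 46 mm, sloping in to a round neck 46 mm across; rim 88 mm above its underside; 200 g (varies by a third). The point lies on its axis 30 mm above the underside; z up, x and y square to the flats. It starts standing on the table, orange cap screwed tight, and spins with the cap unless kept from turning.
- jar: The same white jar; origin at the centre of its underside, same axes as jar_mid.
- cap_grip (a point): Orange round screw cap (the only orange one), ribbed skirt, 59 mm outside diameter, 27 mm high, 50 g. The point, the height to grip at, is on its axis 12 mm below the flat top, 15 mm above the skirt's lower edge. Screwed tight it lies 51.5 mm above jar_mid. The jar's 64 mm square shoulder begins 31 mm below it. The tight cap can carry the jar's weight.
- cap: The same cap; origin on its axis at the skirt's lower edge. Short threads: turned anticlockwise (from above) about 0.95 rad (0.85 to 1.05) against the jar it is free, rising 2 mm; past about 1.5 rad it jams on the next thread's stop. A springy liner keeps it tight: roughly 0.5 N m to turn. The skirt reaches 22 mm below the jar's rim, so once free it must rise straight 22 mm to clear.
- pocket (a point): Empty square pocket of the green block: 67 mm square, 30 mm deep, with 4 mm sloped lead-in. The point is the centre of its floor, 10 mm above the table; x and y square to its sides. Block 98 x 200 x 40 mm, fixed by suction feet, long along y; a like pocket 100 mm away to -y holds the low amber jar. A jar fully down has jar_mid 30 mm above this point and can rock only 0.05 rad in yaw.
- blue_jar_mid (a point): Look-alike white square jar with a dark blue cap, 64 x 64 x 94 mm, loose, standing on the table; point on its axis 30 mm above its underside. To be left alone.
- low_jar_mid (a point): Low amber square jar with a steel lid, 64 x 64 x 52 mm, standing in the holder's other pocket, its top 62 mm above the table; point at its centre. To be left alone.
- flask_mid (a point): Open brushed-steel flask, 72 mm diameter, 236 mm tall, loose, standing; point at its centre. To be left alone.
- dish_mid (a point): Steel kidney dish 210 x 107 x 37 mm with a cut flower head in it, loose; point near its centre, 17 mm up. To be left alone.
- scissors_mid (a point): Steel scissors 160 mm long lying flat on the blue drape, 7 mm high; point at the middle. To be left alone.
- clamp_mid (a point): Steel ringed clamp 140 mm long lying flat on the blue drape, 7 mm high; point at the middle. To be left alone.
- tweezers_mid (a point): Steel tweezers 130 mm long lying flat on the blue drape, 9 mm high; point at the middle. To be left alone.
Things that resemble listed ones, but are neither listed nor needed, are in the scene too. What is shaped like the cap but pink or yellow is not meant.

How it is judged:
On the way, in this order (a step that is already met when the one before it is completed fails the run):
1. the orange-capped jar stands fully down in the empty pocket, its cap still tight (x of jar_mid in the frame of pocket between -0.004 and 0.004 m and y of jar_mid in the frame of pocket between -0.004 and 0.004 m and z of jar_mid in the frame of pocket below 0.0325 m and angle between jar_mid's own z axis and vertical below 0.06 rad and z of cap_grip in the frame of jar_mid below 0.0545 m), for 0.2 s.
2. the thread has let go: the cap has come up free with the jar still down in its pocket (x of jar_mid in the frame of pocket between -0.004 and 0.004 m and y of jar_mid in the frame of pocket between -0.004 and 0.004 m and z of jar_mid in the frame of pocket below 0.0325 m and angle between jar_mid's own z axis and vertical below 0.06 rad and z of cap_grip in the frame of jar_mid above 0.057 m), for 0.1 s.
At the end, for the whole second after the job is handed in: Jar fully down in its pocket (4 mm off centre, 2.5 mm off the floor, 0.06 rad tilt at most), untouched by the arm; cap held by the fingers, still, touching no part of the jar, level within 0.15 rad, within 15 mm of the jar's axis, its lower edge 3 to 40 mm above the rim (x of jar_mid in the frame of pocket between -0.004 and 0.004 m and y of jar_mid in the frame of pocket between -0.004 and 0.004 m and z of jar_mid in the frame of pocket below 0.0325 m and angle between jar_mid's own z axis and vertical below 0.06 rad and x of cap_grip in the frame of jar between -0.015 and 0.015 m and y of cap_grip in the frame of jar between -0.015 and 0.015 m and z of cap_grip in the frame of jar_mid between 0.076 and 0.113 m and angle between cap_grip's own z axis and vertical below 0.15 rad and contact force between cap and the fingers above 1 N and contact force between cap and jar below 0.05 N and contact force between jar and the arm below 0.05 N and linear speed of cap below 0.03 m/s); the arm keeps its last pose, push and grip.
It fails at once if the blue-capped jar or the amber jar is moved by more than 20 mm (distance of any of blue_jar_mid, low_jar_mid from where it was at the start of the episode above 0.02 m).
It fails at once if the flask, dish, scissors, clamp or tweezers is moved by more than 25 mm (distance of any of flask_mid, dish_mid, scissors_mid, clamp_mid, tweezers_mid from where it was at the start of the episode above 0.025 m).
It also fails if it takes over 40 s, if anything falls off the work surface, if the arm or the gripper's body presses on something with over 40 N, if the wrist force passes 120 N, or if a joint passes its speed limit or range.

ROBOT

A 6-joint arm with a two-finger parallel gripper is mounted at the origin on the work surface. World frame = base frame: x ahead of the robot, y to its left, z up, the work surface at z = 0. Lengths are in m, angles in rad, forces in N, time in s.
With the tool pointing down it reaches from about 0.375 to 0.9 m from the base axis. Payload 3.1 kg.
Tool frame: the origin (TCP) lies at the very end of the fingers, on their centre line; the grasp point (between the pads) lies 19 mm behind it; z points along the fingers, y is the direction in which the jaws open and shut (so a half turn about z gives the same grasp; the last joint's range is limited). The gripper opens to 87 mm and grips with 3 to 60 N. Pads are 19 mm wide; open, the fingers measure 117 mm over their backs; the gripper's body (75 mm by 190 mm) begins 51 mm behind the grasp point.
Start: joints at [1.155, 0.527, 1.433, -0, 1.181, -0.178], TCP at [0.147, 0.607, 0.223] pointing down, gripper open.
Joint ranges: [-3.08, 3.08], [-0.75, 2.2], [0.22, 2.44], [-1.43, 4.57], [0, 2.65], [-2.85, 2.85]. Speed limits (rad/s): [2.79, 2.79, 3.14, 3.14, 3.14, 3.14].

INTERFACE

Orientations are given as a unit quaternion [x, y, z, w].
In Python, from rig import robot gives the robot as it stands. The module is installed in compiled form; this text tells all that it offers.
- The arm moves only by the tool carry_out, never from a script. Its argument "series" is a list of rows, each a list of 7 numbers: the shift along the tool's x, y, z in mm, then the turn, a rotation vector about the tool's x, y, z in degrees, then the gripper command: -1 is shut, 1 is fully open, values between are in proportion. In form: [[tx, ty, tz, rx, ry, rz, claw], ...]. A call has 1 to 8 rows; each row is the pose to reach, as a shift and turn from the pose measured when the call began, along the tool's axes at that moment; what a row does not reach only later rows make up. A row lasts 1/8 s, in which the tool goes at most 62.5 mm and 10.7 degrees, less where a joint would pass 70% of its speed; a pose out of reach is approached as far as the arm can. A call with a gripper value outside its range is refused whole. The fingers move at their own pace and stop on an object; "force" is the grip in N (left out, the last holds). Time passes only in rows, so rows that repeat a pose let the fingers close. It gives the time, the measured TCP pose, the force and the opening at its end, in the units of the state.
- robot.get_obs(): the state, without advancing time (a new reading comes with each control period).
- robot.camera(name): name is "scene" or "top"; returns a dict with "pixels" (400x640x3 uint8, red, green, blue), "fx", "fy", "cx", "cy" (pixels), "position" and "attitude" of the camera in the world. Camera axes: x right, y down, z forward; pixel columns grow to the right and rows downward; lengths in m; the calibration is good to about 2 mm. A picture is of the moment at which its call begins. There is no depth.
- robot.hand_in(): hands the job in, once; it reports no verdict.
The state is a dict: "time": time; "q": joint angles; "joint_velocities": joint speeds; "joint_torque": joint torques, N m; "position": TCP position; "tool_rot": TCP orientation; "ft_force": force on the tool from outside, world axes, zero at the start; "moment": the same for the moment, N m; "grip_width": finger opening in m.
Only numpy, scipy, OpenCV 4.12 (cv2) and the standard library are available. Lean on these libraries where they do the work, as an engineer would, in place of code of your own. Each camera call takes 0.05 s, during which the arm holds its last target.

## Working session

There is one attempt and no reset: what is moved stays moved. The work goes in short steps, Python scripts to look and compute and a tool call to move; the robot and the scene stay as the last step left them, time stands still between calls to the robot, and variables do not carry over. Pictures are saved under pics/ and viewed, and the job is handed in when it is done.

Besides the shell and the picture viewer there is one more tool, called after ">>>" as name(argument=value, ...) on one line, values as JSON. carry_out: Moves the arm, as the interface text tells. Its arguments: {"type":"object","properties":{"series":{"type":"array"},"force":{"type":"number"}},"required":["series"]}

```bash
mkdir -p pics; python3 - <<'E'
from rig import robot
import cv2,json
o=robot.get_obs();print({k:(v if not hasattr(v,'tolist') else v.tolist()) for k,v in o.items()})
for n in ("scene","top"):
    c=robot.camera(n);cv2.imwrite(f"pics/{n}0.png",c["pixels"][:,:,::-1])
    print(n,{k:v for k,v in c.items() if k!="pixels"})
E
```

```text
{'time': 0.0, 'q': [1.1545008091906173, 0.5284030708750594, 1.433893017905262, -1.3874349225194674e-06, 1.1814235219598852, -0.17849627094650658], 'joint_velocities': [-0.0007658833100986263, -0.0007893641509756878, -0.0006511268295106142, 0.0008663134784809368, 0.0006758647342304973, 0.0009018725172635735], 'joint_torque': [-0.0010811314859893173, -44.00399923324585, -17.659353017807007, 0.0632070517167449, 0.05821199272759259, -0.00018732194803305902], 'position': [0.1468957453907968, 0.6067372466619089, 0.22161336950099003], 'tool_rot': [0.11861934233428446, 0.9929392331041799, -0.0010169826503596414, -0.00031101921797409434], 'ft_force': [0.7950140082533069, -0.18238932585564469, 0.4373580424677915], 'moment': [-0.02228699103199539, -0.01752395932868526, -0.011565902202284857], 'grip_width': 0.08710647545629191}
scene {'fx': 447.09157728290455, 'fy': 447.09157728290455, 'cx': 323.5304419787251, 'cy': 203.7401473862448, 'position': array([1.11932945, 0.58522487, 1.22434123]), 'attitude': array([ 0.3754127 ,  0.87766473, -0.27654154, -0.11088151])}
top {'fx': 363.24837900898035, 'fy': 363.24837900898035, 'cx': 312.97329362753504, 'cy': 198.93255718420818, 'position': array([0.43204884, 0.01224694, 1.33128694]), 'attitude': array([ 0.71120489, -0.70086767,  0.0391485 , -0.03794091])}
```

View pics/scene0.png

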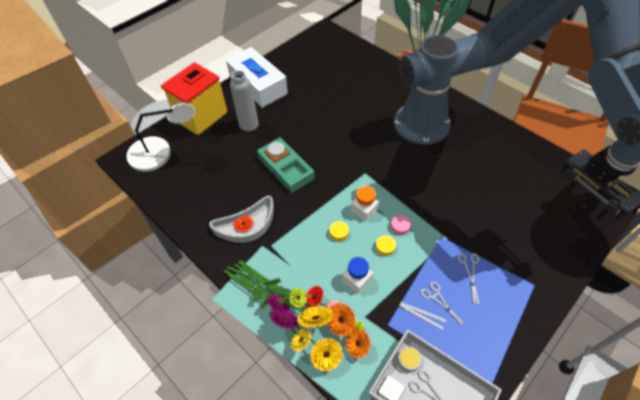

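View pics/top0.png

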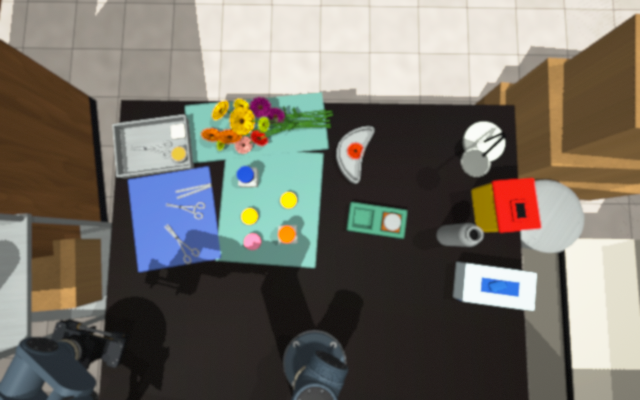

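The orange cap is at scene (366,195) and top (287,234), on a white jar. The rivals are the orange gerberas at scene (340,320), which are flowers, the pink cap at (400,225), the yellow caps at (339,230) and (386,245), and the blue cap at (358,267). Only the first fits the description. The empty pocket is at scene (295,168) and top (363,216). I'll confirm with an enlarged crop and measure.

```bash
cat > h.py <<'E'
import numpy as np,cv2
from scipy.spatial.transform import Rotation as R
def ray(c,u,v):
    d=np.array([(u-c["cx"])/c["fx"],(v-c["cy"])/c["fy"],1.]);d=R.from_quat(c["attitude"]).apply(d);return np.array(c["position"]),d/np.linalg.norm(d)
def onz(c,u,v,z):
    p,d=ray(c,u,v);return p+d*(z-p[2])/d[2]
def tri(a,b):
    (p,d),(q,e)=a,b
    s=np.linalg.lstsq(np.c_[d,-e],q-p,rcond=None)[0]
    x,y=p+s[0]*d,q+s[1]*e
    return (x+y)/2,np.linalg.norm(x-y)
def proj(c,P):
    x=R.from_quat(c["attitude"]).inv().apply(np.asarray(P)-c["position"]);return x[:2]/x[2]*c["fx"]+[c["cx"],c["cy"]]
def crop(c,x0,y0,w,h,s,name):
    cv2.imwrite(name,cv2.resize(c["pixels"][y0:y0+h,x0:x0+w,::-1],None,fx=s,fy=s,interpolation=cv2.INTER_CUBIC))
E
python3 - <<'E'
from rig import robot
from h import *
S=robot.camera("scene");T=robot.camera("top")
crop(S,320,165,110,80,7,"pics/s_jar.png");crop(T,250,195,170,80,4.7,"pics/t_jar.png");crop(S,245,125,80,75,8,"pics/s_hold.png");crop(T,335,190,85,60,8,"pics/t_hold.png")
for n,c,b in(("S",S,(340,175,50,50)),("T",T,(265,215,45,40))):
    x,y,w,h=b;p=c["pixels"][y:y+h,x:x+w];hs=cv2.cvtColor(p,cv2.COLOR_RGB2HSV)
    m=((hs[...,0]>4)&(hs[...,0]<20)&(hs[...,1]>140)&(hs[...,2]>90)).astype(np.uint8)
    k=cv2.findContours(m,0,1)[0];k=max(k,key=cv2.contourArea);print(n,cv2.contourArea(k),cv2.boundingRect(k),cv2.minEnclosingCircle(k),x,y)
E
```

```text
S 257.0 (17, 11, 19, 19) ((25.75, 19.75), 9.650229454040527) 340 175
T 210.0 (13, 11, 18, 17) ((21.5, 19.0), 8.732224464416504) 265 215
```

View pics/s_jar.png

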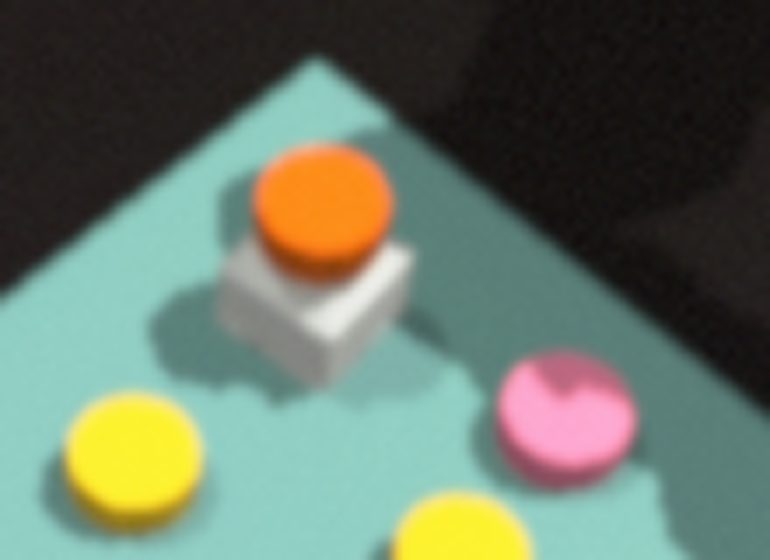

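View pics/t_jar.png

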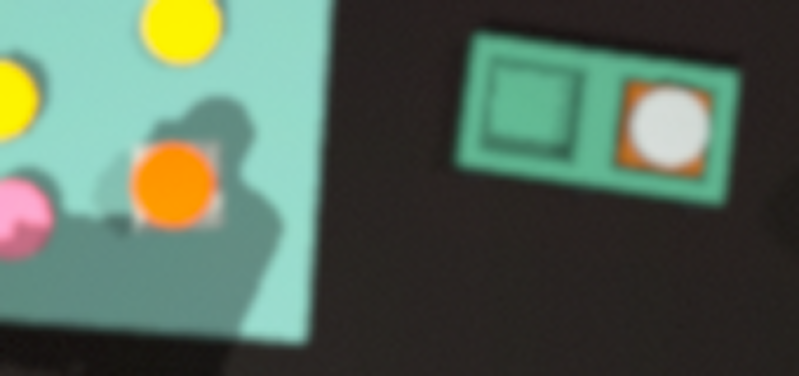

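View pics/s_hold.png

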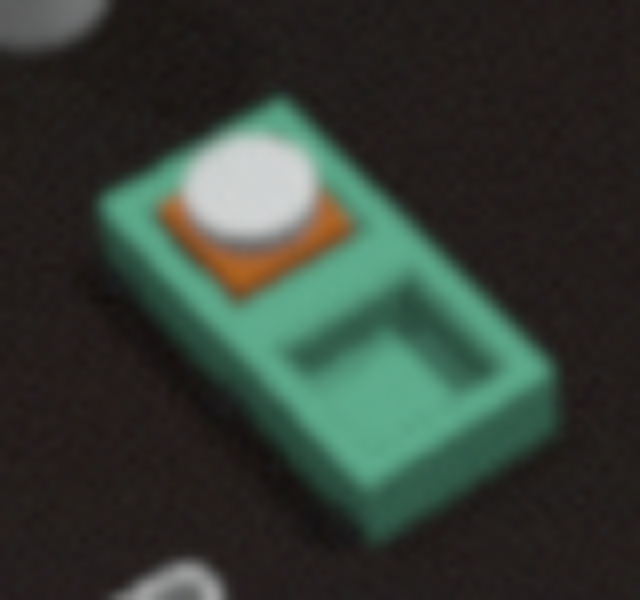

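View pics/t_hold.png

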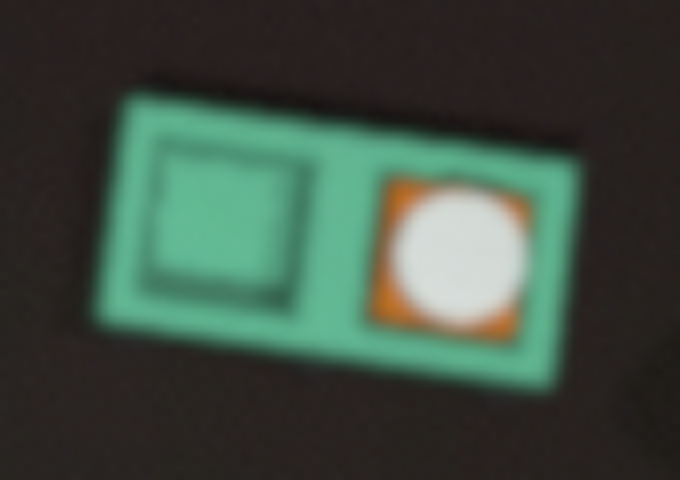

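The crop confirms an orange cap on a white square jar standing on the drape (crop pixel (323,200)). The holder's left pocket in the top view, around (363,216), is empty, and the other one holds the amber jar. Next come precise measurements.

```bash
cat > meas.py <<'E'
from rig import robot
from h import *
def up(c,x,y,w,h,s=8):
    return cv2.resize(c["pixels"][y:y+h,x:x+w],None,fx=s,fy=s,interpolation=cv2.INTER_CUBIC)
def back(k,x,y,s=8): return (np.asarray(k,float).reshape(-1,2)+.5)/s-.5+[x,y]
def blob(c,box,f):
    u=up(c,*box);m=f(cv2.cvtColor(u,cv2.COLOR_RGB2HSV).astype(int)).astype(np.uint8)
    k=max(cv2.findContours(m,0,1)[0],key=cv2.contourArea);return back(k,box[0],box[1])
E
python3 - <<'E'
from meas import *
S=robot.camera("scene");T=robot.camera("top")
# cap top
ora=lambda vt:(lambda h:(h[...,0]>3)&(h[...,0]<22)&(h[...,1]>120)&(h[...,2]>vt))
cen={}
for n,c,b in(("S",S,(345,178,42,40)),("T",T,(270,218,36,34))):
    k=blob(c,b,ora(175));e=cv2.fitEllipse(k.astype(np.float32).reshape(-1,1,2))
    W=np.array([onz(c,u,v,.0935) for u,v in k]);(cc,r)=cv2.minEnclosingCircle(W[:,:2].astype(np.float32))
    print(n,e,"on z.0935:",cc,2*r, cv2.fitEllipse((W[:,:2]*1000).astype(np.float32)))
    cen[n]=ray(c,*e[0])
print("tri",tri(cen["S"],cen["T"]))
# holder
gre=lambda h:(h[...,0]>65)&(h[...,0]<90)&(h[...,1]>60)&(h[...,2]>60)
gt=lambda h:(h[...,0]>65)&(h[...,0]<90)&(h[...,1]>60)&(h[...,2]>125)
for n,c,b in(("T",T,(340,195,75,48)),("S",S,(250,130,70,65))):
  for f in(gre,gt):
    k=blob(c,b,f);W=np.array([onz(c,u,v,.04)[:2] for u,v in k])*1000
    r=cv2.minAreaRect(W.astype(np.float32));print(n,r, cv2.boxPoints(r).round(1).tolist())
# jar shoulder corners in scene
for u,v in((217,288),(330,335),(413,250)):
    print(onz(S,(u+.5)/7-.5+320,(v+.5)/7-.5+165,.046))
print(onz(S,(320)/7+320-.5,388/7+165-.5,0))
# white mask in top
wh=lambda h:(h[...,1]<60)&(h[...,2]>120)
k=np.vstack([blob(T,(270,218,36,34),lambda h:((h[...,1]<70)&(h[...,2]>110))|ora(150)(h))])
W=np.array([onz(T,u,v,.046)[:2] for u,v in k])*1000;print(cv2.minAreaRect(W.astype(np.float32)))
E
```

```text
S ((365.9634094238281, 193.70428466796875), (16.212322235107422, 19.779815673828125), 95.9009780883789) on z.0935: (0.44735339283943176, 0.10308612883090973) 0.06616636365652084 ((447.5841369628906, 101.76168060302734), (61.42566680908203, 62.645267486572266), 124.58113861083984)
T ((286.48406982421875, 233.9739227294922), (17.26955795288086, 18.15566635131836), 13.817675590515137) on z.0935: (0.4467262029647827, 0.09981073439121246) 0.062357157468795776 ((446.8256530761719, 99.20836639404297), (58.644126892089844, 61.20673370361328), 80.59512329101562)
tri (array([0.44631767, 0.10002142, 0.0900689 ]), np.float64(0.0014713637196581305))
T ((501.8802185058594, -216.7543182373047), (211.7887725830078, 109.17405700683594), 82.41295623779297) [[433.79998779296875, -314.5], [542.0, -328.8999938964844], [570.0, -119.0], [461.79998779296875, -104.5999984741211]]
T ((502.13519287109375, -217.00714111328125), (202.0352783203125, 99.84416961669922), 82.45622253417969) [[439.3999938964844, -310.6000061035156], [538.4000244140625, -323.70001220703125], [564.9000244140625, -123.4000015258789], [465.8999938964844, -110.30000305175781]]
S ((506.91302490234375, -208.16622924804688), (233.79995727539062, 118.10604858398438), 82.21715545654297) [[432.6000061035156, -316.0], [549.5999755859375, -332.0], [581.2999877929688, -100.30000305175781], [464.20001220703125, -84.30000305175781]]
S ((501.5273132324219, -217.27468872070312), (202.86001586914062, 99.75687408447266), 82.39991760253906) [[438.70001220703125, -311.20001220703125], [537.5999755859375, -324.3999938964844], [564.4000244140625, -123.30000305175781], [465.5, -110.0999984741211]]
[0.48920857 0.07706487 0.046     ]
[0.47333098 0.13124206 0.046     ]
[0.41165373 0.12827342 0.046     ]
[0.47357546 0.12906968 0.        ]
((447.3764953613281, 100.66191864013672), (77.38345336914062, 79.8871078491211), 3.3548974990844727)
```

```bash
python3 - <<'E'
from meas import *
S=robot.camera("scene");T=robot.camera("top")
# white body mask in scene
b=(342,185,46,45)
u=up(S,*b);h=cv2.cvtColor(u,cv2.COLOR_RGB2HSV).astype(int)
m=((h[...,1]<45)&(h[...,2]>90)).astype(np.uint8)
k=max(cv2.findContours(m,0,1)[0],key=cv2.contourArea);ap=back(cv2.approxPolyDP(k,12,True),*b[:2])
for p in ap: print("S",p.round(1),onz(S,*p,.046)[:2].round(4),onz(S,*p,0)[:2].round(4))
cv2.imwrite("pics/mask.png",np.hstack([u[:,:,::-1],cv2.cvtColor(m*255,cv2.COLOR_GRAY2BGR)]))
# left & right faces' common brightness: bottom edges
t=up(T,268,216,38,36,14);cv2.imwrite("pics/t_j2.png",t[:,:,::-1])
# pocket check: floor/rim in both views at measured pocket
yaw=np.deg2rad(-7.6);ex=np.array([np.cos(yaw),np.sin(yaw)]);ey=np.array([-ex[1],ex[0]]);c0=np.array([.5018,-.2170])+.05*ey
print("pocket",c0)
for n,c,bb,s in(("S",S,(245,125,80,75),8),("T",T,(335,190,85,60),8)):
    im=np.ascontiguousarray(up(c,*bb,s)[:,:,::-1])
    for z,hh,col in((.04,.0375,(0,0,255)),(.01,.0335,(255,0,0))):
        q=[proj(c,[*(c0+a*hh*ex+d*hh*ey),z]) for a,d in((1,1),(1,-1),(-1,-1),(-1,1))]
        q=((np.array(q)-bb[:2]+.5)*s-.5).astype(np.int32);cv2.polylines(im,[q],True,col,1)
    cv2.imwrite(f"pics/pk{n}.png",im)
E
```

```text
S [370.4 184.6] [0.3814 0.0681] [0.3526 0.0479]
S [366.9 184.7] [0.3897 0.0601] [0.3612 0.0396]
S [373.2 187.1] [0.383  0.0813] [0.3543 0.0617]
S [376.2 192.4] [0.393  0.1026] [0.3646 0.0837]
S [373.1 202.3] [0.4299 0.1206] [0.403  0.1024]
S [363.8 206.1] [0.4612 0.1086] [0.4355 0.09  ]
S [356.9 201.6] [0.4631 0.0811] [0.4375 0.0614]
S [355.4 191.1] [0.4352 0.0498] [0.4085 0.0289]
S [360.2 186.1] [0.4092 0.0476] [0.3815 0.0266]
S [365.2 184.7] [0.3936 0.0559] [0.3653 0.0352]
S [361.7 184.6] [0.4011 0.0471] [0.3731 0.0261]
S [355.2 190.3] [0.4335 0.0472] [0.4067 0.0262]
S [354.9 196.9] [0.4539 0.0643] [0.4279 0.044 ]
S [350.3 206.4] [0.4919 0.0783] [0.4674 0.0585]
S [351.4 211.8] [0.5047 0.0947] [0.4807 0.0755]
S [364.9 220.2] [0.4992 0.1462] [0.4749 0.1291]
S [377.7 209.2] [0.4401 0.1484] [0.4136 0.1314]
S [379.2 201.7] [0.4145 0.1332] [0.387  0.1156]
S [376.1 197.6] [0.409  0.1155] [0.3812 0.0971]
S [375.6 189.3] [0.3847 0.0929] [0.356  0.0737]
pocket [ 0.50841282 -0.16743922]
```

View pics/mask.png

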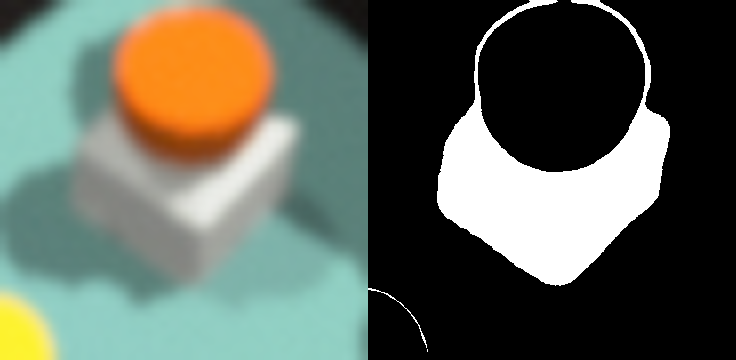

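View pics/t_j2.png

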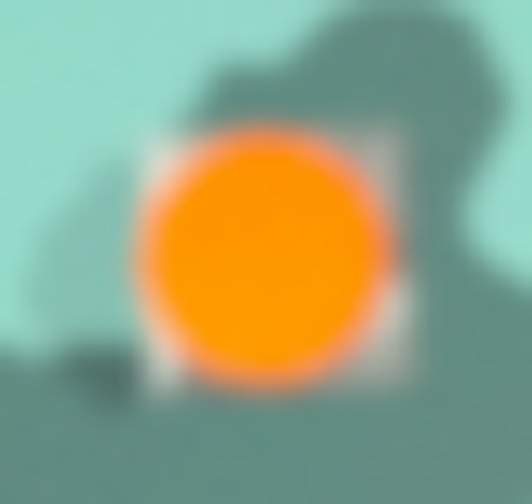

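View pics/pkS.png

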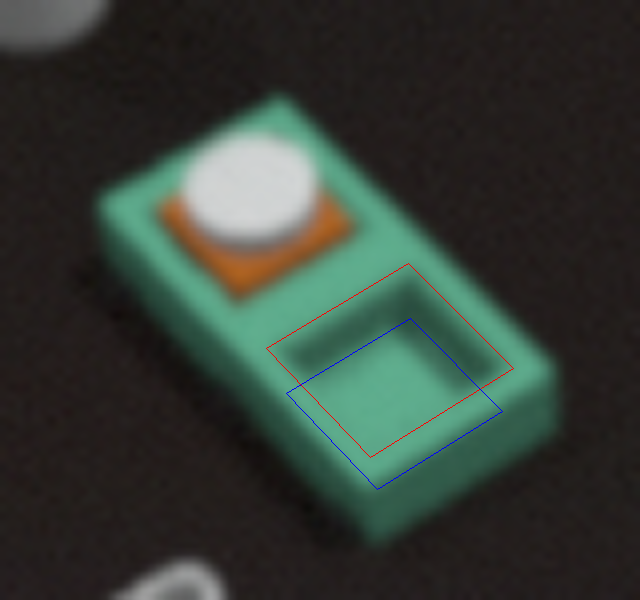

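View pics/pkT.png

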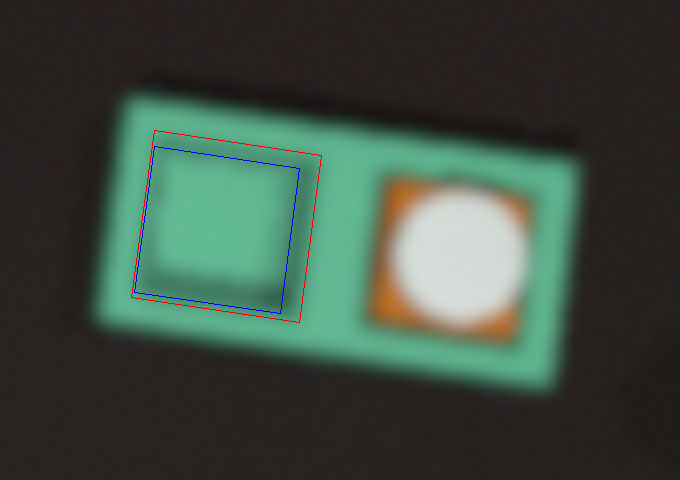

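```bash
python3 - <<'E'
from meas import *
T=robot.camera("top");S=robot.camera("scene")
q=np.array([onz(T,u/14+268-.5,v/14+216-.5,.046)[:2] for u,v in((150,138),(400,128),(406,378),(158,386))])
print(q.round(4),q.mean(0))
for i in range(4):
    d=q[(i+1)%4]-q[i];print(np.linalg.norm(d),np.degrees(np.arctan2(d[1],d[0]))%90)
for n,c,px in(("blue",T,(246,175,.094)),("blueS",S,(358,267,.094)),("pink",T,(252,241,.02)),("yellow",T,(288,200,.02)),("flaskT",T,(474,234,.236)),("scis",T,(180,243,0))): print(n,onz(c,*px).round(3))
for uv in ((350.3,206.4),(364.9,220.2-0),(379.2,201.7)): pass
for a in (0,): 
    o=robot.get_obs();M=R.from_quat(o["tool_rot"]).as_matrix()
    tgt=np.array([.447,.100,.20]);print(M.T@(tgt-o["position"])*1000, np.degrees(np.arctan2(M[1,1],M[0,1])))
E
```

```text
[[0.4772 0.1324]
 [0.4806 0.0694]
 [0.418  0.0667]
 [0.4151 0.1289]] [0.44772038 0.09935335]
0.063075284752037 3.123841851922478
0.06264698935160322 2.4980800225692406
0.062226284273113434 2.6646225792302687
0.06214474556904838 3.277633688407556
blue [0.647 0.243 0.094]
blueS [0.655 0.252 0.094]
pink [0.421 0.227 0.02 ]
yellow [0.57  0.102 0.02 ]
flaskT [ 0.453 -0.474  0.236]
scis [0.41  0.492 0.   ]
[-410.90497663 -422.44294313   22.54725593] 76.37400544730177
```

Both views agree on the pocket at (0.508,-0.167) with yaw -7.6°. The drawn outlines sit on the pocket rim and on the visible floor edges. The jar is at (0.4475,0.0995) with yaw about +3°, and its sides measure 62.6 mm against 64. My plan is to squeeze the flats lightly so the jar squares up with the gripper, then grip the cap.

>>> carry_out(series=[[-40,-42,0,0,0,-3,1],[-80,-84,0,0,0,-6,1],[-120,-126,0,0,0,-9,1],[-160,-168,0,0,0,-12,1],[-200,-210,0,0,0,-16,1],[-240,-252,0,0,0,-16,1],[-280,-294,0,0,0,-16,1],[-320,-336,0,0,0,-16,1]], force=10)

```text
time: 1.5
position: [0.3801, 0.2039, 0.223]
tool_rot: [-0.021, 1.0, 0.0, 0.001]
ft_force: [0.2, -0.1, -1.2]
grip_width: 0.0873
```

```bash
cat > go.py <<'E'
from h import *
from rig import robot
import sys
# usage: go.py x y z yaw_of_tool_y_deg -> shift/turn in tool axes
def go(x,y,z,yw):
    o=robot.get_obs();M=R.from_quat(o["tool_rot"]);t=np.radians(yw)
    yv=np.array([np.cos(t),np.sin(t),0]);zv=np.array([0,0,-1.]);G=R.from_matrix(np.c_[np.cross(yv,zv),yv,zv])
    m=M.as_matrix()
    print("t",round(o["time"],2),"pos",o["position"].round(4) if hasattr(o["position"],"round") else np.round(o["position"],4),"yaw_y",round(float(np.degrees(np.arctan2(m[1,1],m[0,1]))),2),"q",np.round(o["q"],2),"F",np.round(o["ft_force"],1),"M",np.round(o["moment"],2),"w",round(o["grip_width"],4))
    print("shift mm",(M.inv().apply(np.array([x,y,z])-o["position"])*1000).round(1),"turn deg",np.degrees((M.inv()*G).as_rotvec()).round(2))
if __name__=="__main__": go(*map(float,sys.argv[1:]))
E
python3 go.py .4475 .0995 .15 92.9
```

```text
t 1.5 pos [0.3801 0.2039 0.223 ] yaw_y 92.38 q [ 0.23  0.27  1.9   0.    0.98 -1.38] F [ 0.2 -0.1 -1.2] M [ 0.07 -0.01 -0.02] w 0.0873
shift mm [ -62.9 -107.1   73. ] turn deg [ 0.02  0.08 -0.52]
```

>>> carry_out(series=[[-20,-35,0,0,0,-0.5,1],[-42,-72,0,0,0,-0.5,1],[-63,-107,10,0,0,-0.5,1],[-63,-107,40,0,0,-0.5,1],[-63,-107,70,0,0,-0.5,1],[-63,-107,73,0,0,-0.5,1],[-63,-107,73,0,0,-0.5,1]])

```text
time: 2.38
position: [0.4481, 0.0997, 0.1505]
tool_rot: [-0.025, 1.0, 0.0, 0.001]
ft_force: [0.1, 0.5, 0.3]
grip_width: 0.0872
```

```bash
python3 go.py .4475 .0995 .030 92.9; python3 - <<'E'
from meas import *
crop(robot.camera("scene"),310,130,130,100,6,"pics/s1.png")
E
```

```text
t 2.38 pos [0.4481 0.0997 0.1505] yaw_y 92.89 q [-0.03  0.42  1.91  0.    0.8  -1.65] F [0.1 0.5 0.3] M [0.03 0.02 0.02] w 0.0872
shift mm [  0.8  -0.2 120.5] turn deg [ 0.01  0.12 -0.01]
```

View pics/s1.png

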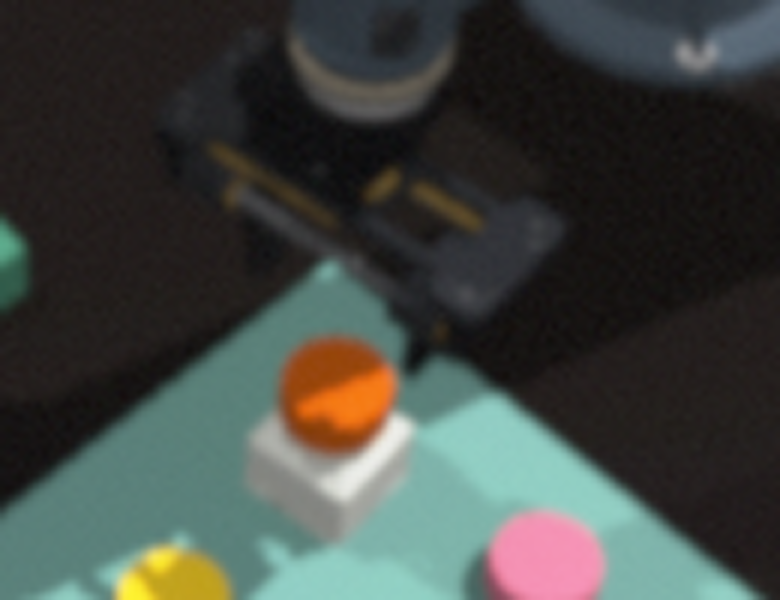

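The gripper hangs over the jar with a finger on each side in y; the jar is untouched (cap at crop (337,393)). I'm descending to square it up.

>>> carry_out(series=[[0,0,30,0,0,0,1],[0,0,60,0,0,0,1],[0,0,85,0,0,0,1],[0,0,105,0,0,0,1],[0,0,117,0,0,0,1],[0,0,118,0,0,0,1]])

```text
time: 3.18
position: [0.4492, 0.0999, 0.033]
tool_rot: [-0.025, 1.0, 0.0, 0.002]
ft_force: [0.1, -0.3, -0.6]
grip_width: 0.0872
```

>>> carry_out(series=[[0,0,0,0,0,0,0],[0,0,0,0,0,0,0],[0,0,0,0,0,0,-1],[0,0,0,0,0,0,-1],[0,0,0,0,0,0,-1],[0,0,0,0,0,0,-1]], force=12)

```text
time: 3.92
position: [0.4495, 0.1, 0.0335]
tool_rot: [-0.025, 1.0, 0.0, 0.002]
ft_force: [0.6, 1.2, 5.4]
grip_width: 0.064
```

The opening is 64.0 mm, so the flats are square to the jaws. Now open, rise, turn 90° and repeat.

>>> carry_out(series=[[0,0,0,0,0,0,1],[0,0,0,0,0,0,1],[0,0,-5,0,0,0,1],[0,0,-45,0,0,0,1],[0,0,-80,0,0,10,1],[0,0,-80,0,0,20,1],[0,0,-80,0,0,30,1],[0,0,-80,0,0,40,1]])

```text
time: 4.92
position: [0.449, 0.0999, 0.1139]
tool_rot: [0.321, 0.947, 0.001, 0.002]
ft_force: [-0.2, -0.0, 0.3]
grip_width: 0.0868
```

>>> carry_out(series=[[0,0,0,0,0,10,1],[0,0,0,0,0,20,1],[0,0,0,0,0,30,1],[0,0,0,0,0,40,1],[0,0,0,0,0,50,1],[0,0,0,0,0,50,1],[0,0,0,0,0,50,1]])

```text
time: 5.8
position: [0.4489, 0.0999, 0.114]
tool_rot: [0.69, 0.724, 0.002, 0.002]
ft_force: [-0.6, -0.0, 0.4]
grip_width: 0.087
```

```bash
python3 go.py .448 .100 .032 2.9; python3 - <<'E'
from meas import *
crop(robot.camera("scene"),310,130,130,100,6,"pics/s2.png")
E
```

```text
t 5.8 pos [0.4489 0.0999 0.114 ] yaw_y 2.72 q [-0.03  0.49  1.95  0.    0.7  -0.07] F [-0.6 -0.   0.4] M [-0.11  0.07  0.01] w 0.087
shift mm [ 0.1 -1.3 82. ] turn deg [ 0.29 -0.01 -0.18]
```

View pics/s2.png

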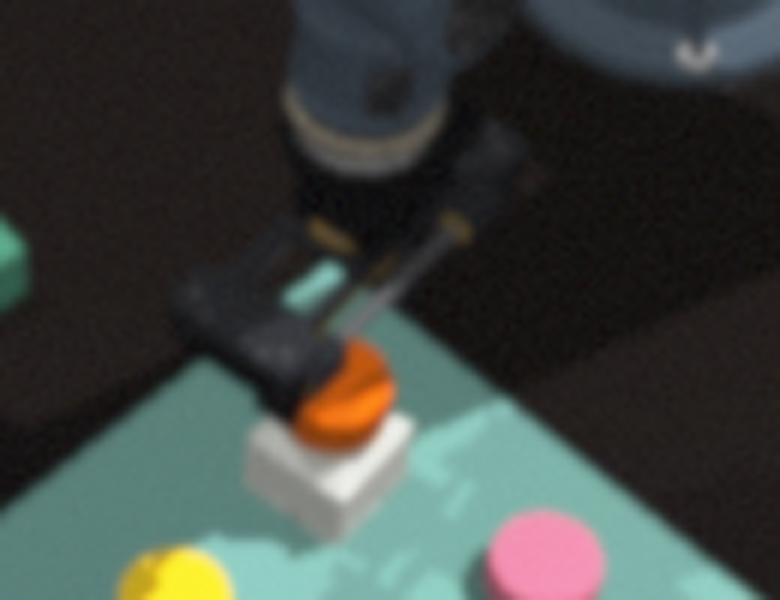

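The jaws now lie along x over the cap (crop (345,393)), and the jar still stands in place. Descending to squeeze the other pair of flats.

>>> carry_out(series=[[0,-1,20,0.3,0,0,1],[0,-1,40,0.3,0,0,1],[0,-1,60,0.3,0,0,1],[0,-1,76,0.3,0,0,1],[0,-1,81,0.3,0,0,1],[0,-1,81,0.3,0,0,0],[0,-1,81,0.3,0,0,0],[0,-1,81,0.3,0,0,-1]])

```text
time: 6.85
position: [0.4479, 0.1, 0.0335]
tool_rot: [0.69, 0.724, -0.0, -0.0]
ft_force: [-3.8, 0.3, 2.5]
grip_width: 0.0653
```

>>> carry_out(series=[[0,0,0,0,0,0,-1],[0,0,0,0,0,0,-1],[0,0,0,0,0,0,-1],[0,0,0,0,0,0,-1]])

```text
time: 7.35
position: [0.4481, 0.1, 0.0335]
tool_rot: [0.69, 0.724, -0.0, -0.0]
ft_force: [0.1, -0.0, -1.4]
grip_width: 0.064
```

```bash
python3 go.py .448 .100 .0625 2.9
```

```text
t 7.35 pos [0.4481 0.1    0.0335] yaw_y 2.7 q [-0.02  0.66  1.99  0.    0.49 -0.07] F [ 0.1 -0.  -1.4] M [-0.07  0.06 -0.  ] w 0.064
shift mm [  0.   -0.1 -29. ] turn deg [-0.03 -0.01 -0.2 ]
```

Squared again at 64.0 mm. Now open, rise 29 mm to the cap's grip height, and grip it.

>>> carry_out(series=[[0,0,0,0,0,0,1],[0,0,0,0,0,0,1],[0,0,-10,0,0,0,1],[0,0,-29,0,0,0,1],[0,0,-29,0,0,0,0.2],[0,0,-29,0,0,0,0.2],[0,0,-29,0,0,0,-1],[0,0,-29,0,0,0,-1]], force=30)

```text
time: 8.35
position: [0.448, 0.1, 0.0621]
tool_rot: [0.69, 0.724, -0.0, -0.0]
ft_force: [-0.3, -0.2, -1.5]
grip_width: 0.0588
```

>>> carry_out(series=[[0,0,0,0,0,0,-1],[0,0,0,0,0,0,-1],[0,0,0,0,0,0,-1],[0,0,0,0,0,0,-1]], force=50)

```text
time: 8.85
position: [0.448, 0.1, 0.062]
tool_rot: [0.69, 0.724, -0.0, -0.0]
ft_force: [1.2, 0.0, -0.0]
grip_width: 0.0589
```

```bash
python3 go.py .448 .100 .15 2.9
```

```text
t 8.85 pos [0.448 0.1   0.062] yaw_y 2.7 q [-0.02  0.6   1.98  0.    0.57 -0.07] F [ 1.2  0.  -0. ] M [-0.03  0.06 -0.  ] w 0.0589
shift mm [  0.1  -0.1 -88. ] turn deg [-0.06 -0.02 -0.2 ]
```

Gripped at 58.9 mm (cap 59). Lifting gently.

>>> carry_out(series=[[0,0,-5,0,0,0,-1],[0,0,-15,0,0,0,-1],[0,0,-30,0,0,0,-1],[0,0,-50,0,0,0,-1],[0,0,-70,0,0,0,-1],[0,0,-85,0,0,0,-1],[0,0,-85,0,0,0,-1]], force=60)

```text
time: 9.72
position: [0.4487, 0.1, 0.1483]
tool_rot: [0.69, 0.724, 0.001, 0.001]
ft_force: [0.5, -0.4, -3.0]
grip_width: 0.0583
```

```bash
python3 go.py .508 -.167 .15 -7.6; python3 - <<'E'
from meas import *
crop(robot.camera("scene"),310,110,130,100,6,"pics/s3.png")
E
```

```text
t 9.72 pos [0.4487 0.1    0.1483] yaw_y 2.7 q [-0.02  0.43  1.91  0.    0.8  -0.07] F [ 0.5 -0.4 -3. ] M [-0.12  0.07 -0.  ] w 0.0583
shift mm [-269.5   46.6   -1.6] turn deg [ 1.10e-01 -1.00e-02  1.03e+01]
```

View pics/s3.png

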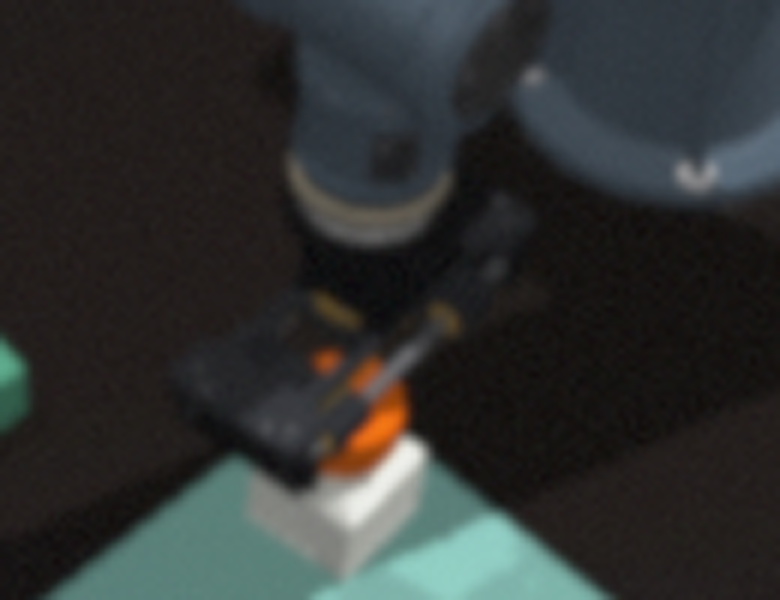

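The jar hangs straight from the gripped cap (crop (365,430)), and the force reading of -3 N matches its weight. Moving over the pocket.

>>> carry_out(series=[[-20,3,0,0,0,1,-1],[-58,10,0,0,0,3,-1],[-103,18,0,0,0,5,-1],[-150,26,0,0,0,7,-1],[-197,34,0,0,0,9,-1],[-238,41,0,0,0,10,-1],[-262,45,0,0,0,10.3,-1],[-269.5,46.6,0,0,0,10.3,-1]])

```text
time: 10.78
position: [0.5071, -0.1677, 0.1468]
tool_rot: [0.753, 0.658, 0.0, -0.001]
ft_force: [-0.3, 0.1, -2.6]
grip_width: 0.0583
```

>>> carry_out(series=[[0,0,0,0,0,0,-1],[0,0,0,0,0,0,-1]])

```text
time: 11.02
position: [0.5063, -0.166, 0.1466]
tool_rot: [0.752, 0.659, -0.0, -0.002]
ft_force: [-0.5, 0.9, -2.2]
grip_width: 0.0583
```

```bash
python3 go.py .5084 -.1674 .118 -7.6; python3 - <<'E'
from meas import *
S=robot.camera("scene");T=robot.camera("top")
crop(S,230,90,110,100,6,"pics/s4.png");crop(T,320,170,110,80,7,"pics/t4.png")
E
```

```text
t 11.03 pos [ 0.5063 -0.166   0.1466] yaw_y -7.61 q [-0.53  0.51  1.74  0.    0.9  -0.4 ] F [-0.5  0.9 -2.2] M [-0.08  0.07  0.  ] w 0.0583
shift mm [-1.2  2.3 28.5] turn deg [-0.17 -0.12 -0.01]
```

View pics/s4.png

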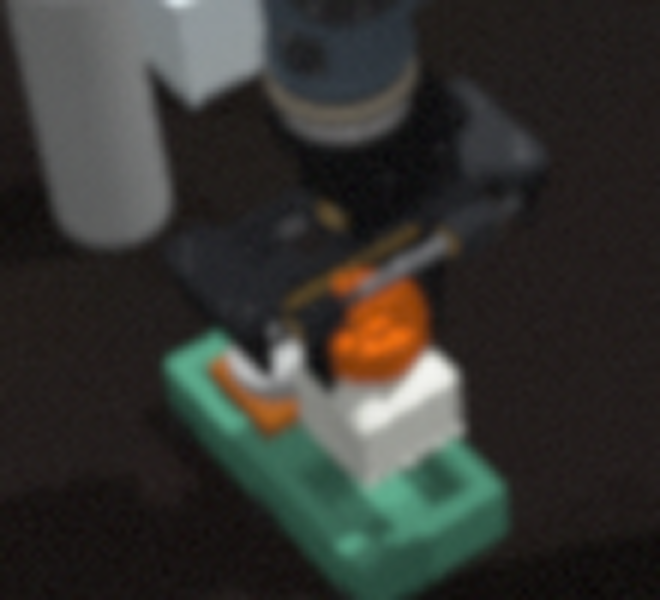

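View pics/t4.png

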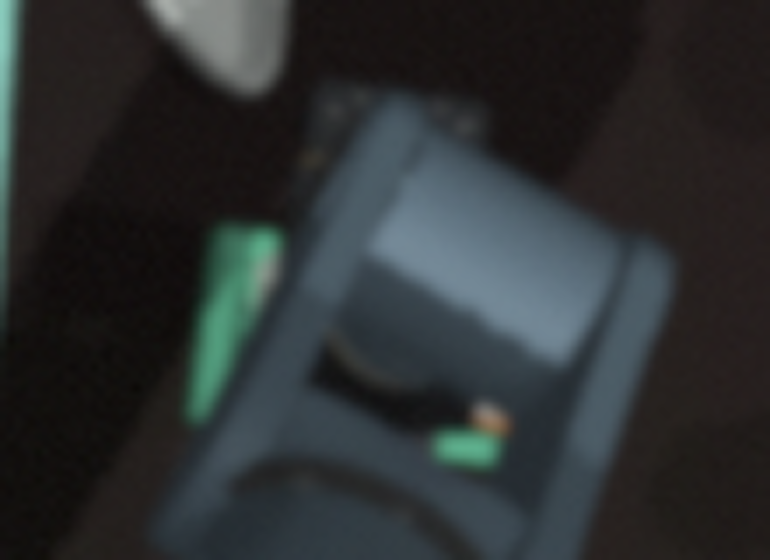

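The jar hangs above the empty pocket with its edges parallel to the block's (scene crop (365,480)). Correcting about 2 mm and lowering to just above the lead-in.

>>> carry_out(series=[[-1.2,2.3,10,-0.2,-0.1,0,-1],[-1.2,2.3,22,-0.2,-0.1,0,-1],[-1.2,2.3,32,-0.2,-0.1,0,-1],[-1.2,2.3,38,-0.2,-0.1,0,-1],[-1.2,2.3,39,-0.2,-0.1,0,-1],[-1.2,2.3,39,-0.2,-0.1,0,-1]])

```text
time: 11.88
position: [0.5089, -0.1678, 0.1078]
tool_rot: [0.752, 0.659, 0.0, 0.001]
ft_force: [-0.7, 0.2, -2.7]
grip_width: 0.0582
```

```bash
python3 go.py .5084 -.1674 .072 -7.6; python3 - <<'E'
from meas import *
S=robot.camera("scene")
crop(S,245,110,80,80,7,"pics/s5.png")
E
```

```text
t 11.88 pos [ 0.5089 -0.1678  0.1078] yaw_y -7.6 q [-0.53  0.58  1.76  0.    0.8  -0.4 ] F [-0.7  0.2 -2.7] M [-0.1   0.06  0.06] w 0.0582
shift mm [ 0.4 -0.6 35.8] turn deg [ 0.1   0.01 -0.  ]
```

View pics/s5.png

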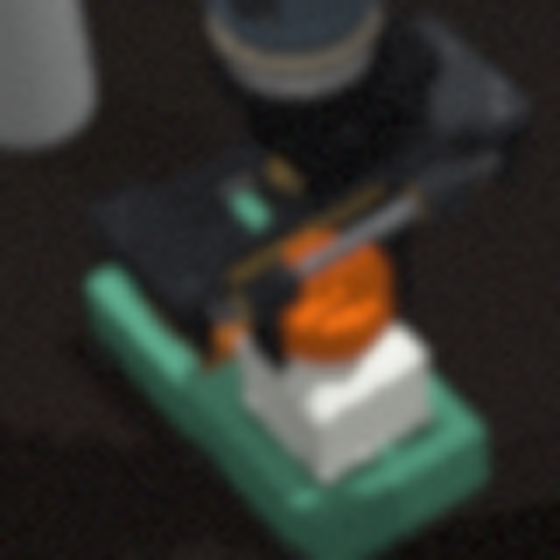

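The jar stands just above the pocket mouth, square and centred by eye (bottom corner at crop (327,478)). Lowering it slowly.

>>> carry_out(series=[[0.3,-0.5,4,0.1,0,0,-1],[0.3,-0.5,8,0.1,0,0,-1],[0.3,-0.5,12,0.1,0,0,-1],[0.3,-0.5,15,0.1,0,0,-1]])

```text
time: 12.42
position: [0.5084, -0.1675, 0.0926]
tool_rot: [0.752, 0.659, -0.0, 0.0]
ft_force: [1.0, 0.4, -2.5]
grip_width: 0.0582
```

```bash
python3 go.py .5084 -.1674 .072 -7.6
```

```text
t 12.43 pos [ 0.5084 -0.1675  0.0926] yaw_y -7.6 q [-0.53  0.6   1.77 -0.    0.77 -0.39] F [ 1.   0.4 -2.5] M [-0.11  0.08 -0.03] w 0.0582
shift mm [ 0.1 -0.1 20.6] turn deg [ 0.    0.01 -0.  ]
```

Already about 10 mm in with no contact force. Going on to near the floor.

>>> carry_out(series=[[0,0,4,0,0,0,-1],[0,0,8,0,0,0,-1],[0,0,12,0,0,0,-1],[0,0,16,0,0,0,-1],[0,0,18.5,0,0,0,-1],[0,0,20,0,0,0,-1],[0,0,20.5,0,0,0,-1]])

```text
time: 13.3
position: [0.5085, -0.1675, 0.0721]
tool_rot: [0.752, 0.659, -0.0, 0.0]
ft_force: [0.2, -0.9, -1.7]
grip_width: 0.0584
```

```bash
python3 go.py .5084 -.1674 .071 -7.6; python3 - <<'E'
from meas import *
S=robot.camera("scene")
crop(S,245,110,80,80,7,"pics/s6.png")
E
```

```text
t 13.3 pos [ 0.5085 -0.1675  0.0721] yaw_y -7.6 q [-0.53  0.64  1.78 -0.    0.72 -0.39] F [ 0.2 -0.9 -1.7] M [-0.13  0.15  0.09] w 0.0584
shift mm [ 0.1 -0.1  1.1] turn deg [ 0.    0.01 -0.  ]
```

View pics/s6.png

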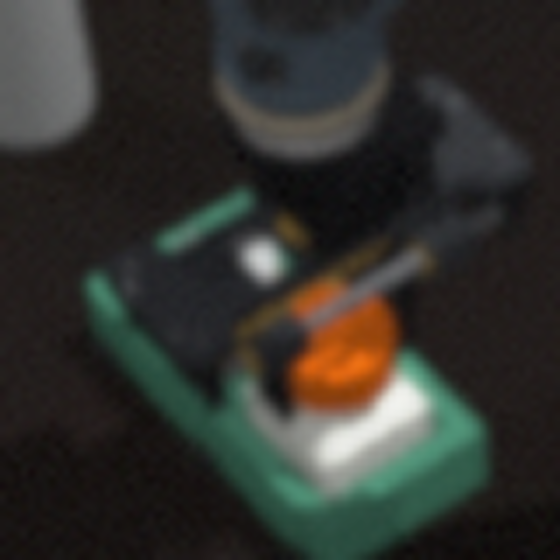

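The jar is sunk in the pocket. I'll press gently until the floor is felt.

>>> carry_out(series=[[0,0,0.5,0,0,0,-1],[0,0,1,0,0,0,-1],[0,0,1,0,0,0,-1]])

```text
time: 13.72
position: [0.5087, -0.1676, 0.072]
tool_rot: [0.752, 0.659, 0.0, 0.0]
ft_force: [-1.3, 0.7, 5.0]
grip_width: 0.0585
```

```bash
python3 go.py .5084 -.1674 .071 -7.6
```

```text
t 13.72 pos [ 0.5087 -0.1676  0.072 ] yaw_y -7.6 q [-0.53  0.64  1.78 -0.    0.72 -0.39] F [-1.3  0.7  5. ] M [0.1 0.4 0. ] w 0.0585
shift mm [ 0.1 -0.3  1. ] turn deg [0.04 0.03 0.  ]
```

The floor is felt at TCP 0.072, exactly where predicted, with the force going from -2.5 N to +5 N. Unscrewing anticlockwise (tool z negative), with a slight rise.

>>> carry_out(series=[[0,0,0,0,0,-4,-1],[0,0,0,0,0,-9,-1],[0,0,-0.3,0,0,-14,-1],[0,0,-0.5,0,0,-19,-1],[0,0,-0.7,0,0,-24,-1],[0,0,-0.9,0,0,-29,-1],[0,0,-1.0,0,0,-34,-1]], force=60)

```text
time: 14.6
position: [0.5089, -0.1674, 0.073]
tool_rot: [0.527, 0.85, 0.0, 0.001]
ft_force: [0.7, 0.9, 1.0]
grip_width: 0.0586
```

```bash
python3 go.py .5084 -.1674 .074 53.4;python3 - <<'E'
from meas import *
S=robot.camera("scene")
crop(S,245,110,80,80,7,"pics/s7.png")
E
```

```text
t 14.6 pos [ 0.5089 -0.1674  0.073 ] yaw_y 26.46 q [-0.53  0.64  1.78  0.    0.72 -0.99] F [0.7 0.9 1. ] M [ 0.07  0.12 -0.28] w 0.0586
shift mm [ 0.2 -0.4 -1. ] turn deg [  0.06   0.05 -26.94]
```

View pics/s7.png

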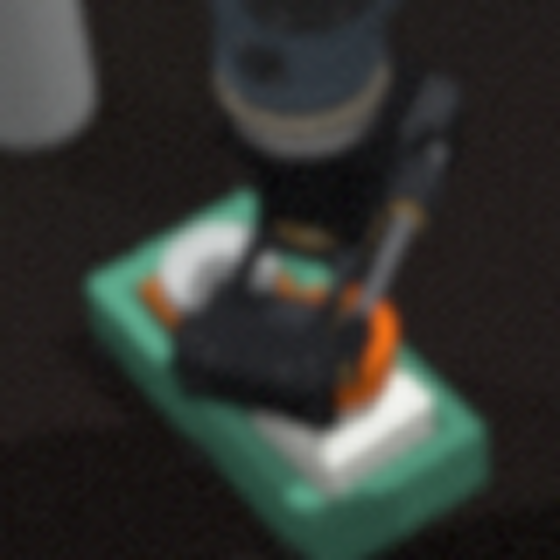

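The jar stays square in the pocket (crop (345,440)) while the cap turns. Continuing, still following the rise.

>>> carry_out(series=[[0,0,-0.2,0,0,-5,-1],[0,0,-0.4,0,0,-10,-1],[0,0,-0.6,0,0,-15,-1],[0,0,-0.8,0,0,-20,-1],[0,0,-1.0,0,0,-25,-1],[0,0,-1.2,0,0,-30,-1],[0,0,-1.4,0,0,-33,-1],[0,0,-1.4,0,0,-33,-1]])

```text
time: 15.65
position: [0.5087, -0.1673, 0.0743]
tool_rot: [0.263, 0.965, 0.0, 0.001]
ft_force: [0.0, 0.6, -0.9]
grip_width: 0.0585
```

```bash
python3 go.py .5084 -.1674 .104 60
```

```text
t 15.65 pos [ 0.5087 -0.1673  0.0743] yaw_y 59.53 q [-0.53  0.63  1.78  0.    0.73 -1.57] F [ 0.   0.6 -0.9] M [0.05 0.02 0.03] w 0.0585
shift mm [  0.2  -0.2 -29.7] turn deg [ 0.02  0.05 -0.47]
```

The turn is now 67° and the moment has fallen to about zero, so the thread seems free. I'm doing a small test lift, watching the force: -2.5 N would mean the jar is hanging on the cap.

>>> carry_out(series=[[0,0,-0.7,0,0,0,-1],[0,0,-1.4,0,0,0,-1],[0,0,-2,0,0,0,-1],[0,0,-2,0,0,0,-1],[0,0,-2,0,0,0,-1]])

```text
time: 16.27
position: [0.5088, -0.1673, 0.0764]
tool_rot: [0.263, 0.965, 0.0, 0.001]
ft_force: [-0.2, -0.6, -1.2]
grip_width: 0.0584
```

```bash
python3 - <<'E'
from rig import robot
import numpy as np
F=[]
for i in range(6):
    robot.camera("scene");o=robot.get_obs();F.append(o["ft_force"])
print(np.mean(F,0),np.std(F,0),o["position"],o["time"])
E
```

```text
[-0.00213574  0.31425878 -0.32499035] [0.35606891 0.39780301 0.55818222] [ 0.50875391 -0.16730263  0.0763638 ] 16.575
```

The mean force is -0.3 N, so only the cap (0.5 N) is carried and the jar is left behind. Lifting straight up.

>>> carry_out(series=[[0,0,-2,0,0,0,-1],[0,0,-4,0,0,0,-1],[0,0,-6,0,0,0,-1],[0,0,-9,0,0,0,-1],[0,0,-12,0,0,0,-1],[0,0,-15,0,0,0,-1],[0,0,-18,0,0,0,-1],[0,0,-18,0,0,0,-1]])

```text
time: 17.58
position: [0.5089, -0.1674, 0.0947]
tool_rot: [0.263, 0.965, -0.0, 0.001]
ft_force: [-0.1, -0.8, -0.5]
grip_width: 0.0582
```

>>> carry_out(series=[[0,0,-3,0,0,0,-1],[0,0,-6,0,0,0,-1],[0,0,-9,0,0,0,-1],[0,0,-11,0,0,0,-1],[0,0,-11,0,0,0,-1],[0,0,-11,0,0,0,-1]])

```text
time: 18.32
position: [0.5089, -0.1674, 0.1057]
tool_rot: [0.263, 0.965, -0.0, 0.001]
ft_force: [0.2, -0.0, -0.5]
grip_width: 0.0583
```

```bash
python3 go.py .5087 -.1673 .106 60; python3 - <<'E'
from meas import *
S=robot.camera("scene");T=robot.camera("top")
crop(S,245,110,80,80,7,"pics/s8.png")
cv2.imwrite("pics/sfull.png",S["pixels"][:,:,::-1]);cv2.imwrite("pics/tfull.png",T["pixels"][:,:,::-1])
F=[]
for i in range(5):
    robot.camera("scene");o=robot.get_obs();F.append(o["ft_force"])
print(np.mean(F,0),o["position"])
E
```

```text
t 18.32 pos [ 0.5089 -0.1674  0.1057] yaw_y 59.53 q [-0.53  0.58  1.76  0.    0.8  -1.57] F [ 0.2 -0.  -0.5] M [-0.07  0.01 -0.02] w 0.0583
shift mm [ 0.2 -0.  -0.3] turn deg [ 0.02  0.09 -0.47]
[ 0.17628051 -0.62977176 -0.49518487] [ 0.50888478 -0.16740111  0.10560501]
```

View pics/s8.png

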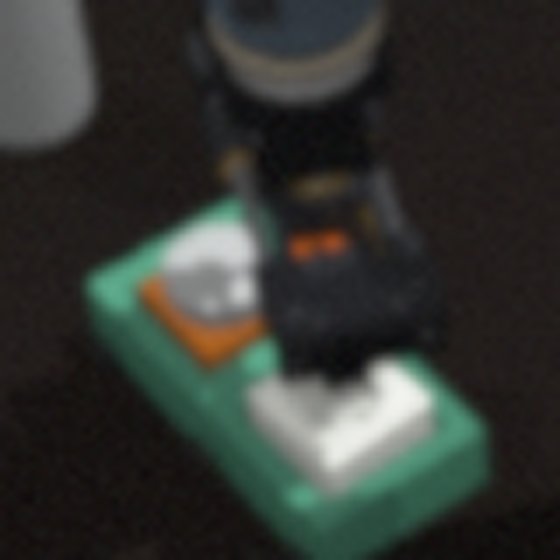

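View pics/sfull.png

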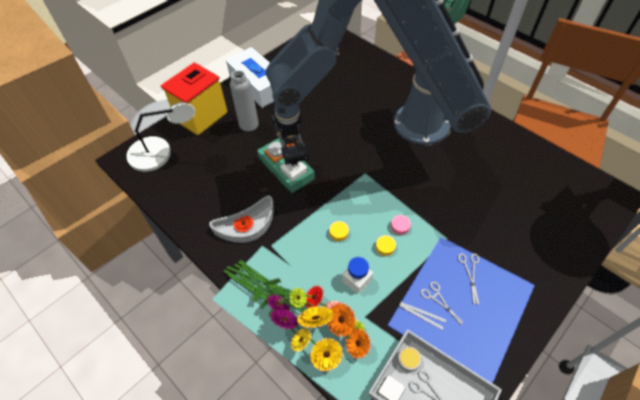

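The white jar is still fully down in the pocket, with its shoulder corners at crop (335,485) and (430,410), unchanged from before the lift. The cap is in the gripper above it (orange at (320,245)), and the full scene shows everything else in place. By kinematics the cap edge is about 12 mm above the rim and the fingertips about 8 mm above it, and Fz of -0.5 N matches the cap's weight. Handing in.

```bash
python3 -c "
from rig import robot
print(robot.hand_in())"
```

```text
the job is handed in; nothing more can be done
None
```

The job is handed in, and by my last checks the task is done, though the hand-in gave no verdict. I squared the orange-capped jar by squeezing both pairs of flats (64.0 mm each). I then carried it by its cap into the empty pocket, turned the cap about 67° anticlockwise and lifted it straight off.

Last checks, at 18.6 of the 40 s allowed:
- **Jar:** it touched the pocket floor at the predicted height (TCP z 0.072 m). In the last scene picture its shoulder corners had not moved since before the lift.
- **Thread:** the turning moment fell to about zero by the end of the turn, and the lift carried only the cap, with force readings of -0.3 to -0.5 N.
- **Cap:** it is gripped at 58.3 mm and level. By the arm's own position, its lower edge is about 12 mm above the rim and the fingertips about 8 mm above it. The gripper hides most of the cap from the camera, so that gap rests on kinematics and not on a picture.
- **Other objects:** the amber jar, blue-capped jar, flask, dish and tools all look unmoved in the final scene picture; I did not measure them.

No check failed. The only disagreement was early on: a first rough reading of the jar's yaw from the scene camera scattered from 3° to 16°. I used the top view's 3° instead, and the squeezes then set the jar square to the jaws.

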